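# Reset the bird feeder's keypad before refilling

### The arm

A 6-joint arm with a two-finger parallel gripper is mounted at the origin on the work surface. World frame = base frame: x ahead of the robot, y to its left, z up, the work surface at z = 0. Lengths are in m, angles in rad, forces in N, time in s.
With the tool pointing down it reaches from about 0.35 to 0.775 m from the base axis. Payload 7.3 kg.
Tool frame: the origin (TCP) lies midway between the tips of the shut fingers; the grasp point (between the pads) lies 19 mm behind it (r.hold_point_z is the z of the grasp point in the tool frame, in m); z points along the fingers, y is the line along which they close (so a half turn about z gives the same grasp; the last joint's range is limited). The gripper opens to 92 mm and grips with 3 to 60 N. Pads are 19 mm wide; open, the fingers measure 130 mm over their backs; the gripper's body (75 mm by 190 mm) begins 47 mm behind the grasp point.
Start: joints at [-0.146, 0.342, 1.524, -0, 1.275, -0.146], TCP at [0.525, 0, 0.227] pointing down, gripper open.
Joint ranges: [-2.53, 2.53], [-0.77, 2.02], [0.04, 2.7], [-1, 4.14], [0.28, 2.66], [-3.11, 3.11]. Speed limits (rad/s): [2.57, 2.57, 3.14, 3.14, 3.14, 3.14].

### API

Orientations are given as a rotation vector (axis times angle).
In Python, from bench import r, eyes, sign_off, find_in, silhouettes, tip_of gives the robot as it stands.
- The arm moves only by the tool apply_moves, never from a script. Its argument "motion" is a list of rows, each a list of 6 numbers: the shift along the tool's x, y, z in cm, then the turn, a rotation vector about the tool's x, y, z in rad. A call has 1 to 20 rows; each row shifts and turns the commanded pose from where the row before left it, along the tool's axes as they then stand; what a row does not reach is not made up. A row lasts 1/10 s, in which the tool goes at most 50 mm and 8.59 degrees, less where a joint would pass 70% of its speed; a pose out of reach is approached as far as the arm can. A call is refused whole if a number of a shift passes 5 or a number of a turn 0.15, either way. A call with a gripper value outside its range is refused whole. "jaw" is the finger opening in cm, from 0 to 9.18, set as the call begins (left out, the last holds). The fingers move at their own pace and stop on an object; "squeeze" is the grip in N (left out, the last holds). Time passes only in rows, so rows that do not move let the fingers close. It gives the time, the measured TCP pose, the force, the opening and the grip force at its end, in the units of the state.
- r.get_state(): the state, without advancing time (a new reading comes with each control period).
- eyes.get_image(name): name is "scene" or "side" or "wrist"; returns the picture (420x560x3 uint8, red, green, blue); there is no depth.
- eyes.camera_model(name): a dict with "fx", "fy", "cx", "cy" (pixels), "extrinsics" (4x4, takes a point from camera to world coordinates); the wrist camera has in their place "hand_eye" (4x4, takes a point from camera to tool coordinates, whose origin is the TCP and whose axes are the flange's). Camera axes: x right, y down, z forward; pixel columns grow to the right and rows downward; lengths in m; the calibration is good to about 2 mm. A picture is of the moment at which its call begins: read the wrist's pose just before it. camera_model takes no time and is no camera call.
- sign_off(): hands the job in; it is judged then, once.
Trained networks look in the newest picture that a camera, given by its name, has taken for a name from the list of things; names that differ only in an ending like _2 or _b are one class to them, and where a whole thing is asked for, a point or a joint stands for the part that bears it (a point fixed in the world has none). Each returns a list of dicts, best first, with "score" (0 to 1); they miss things now and then, are a little off and sometimes report something else, mostly with a low value. They report only what shows in the picture. A call takes as long as a camera call.
- find_in(thing, camera): "centre" ([row, column] as shares, 0 to 1, of the picture: columns of its width, rows of its height, amid what is visible of it).
- silhouettes(thing, camera): "region" (420x560 bool, what is visible of it) and "centre" ([row, column] as shares, 0 to 1, of the picture: columns of its width, rows of its height, amid what is visible of it).
- tip_of(thing, camera): "centre" ([row, column] as shares, 0 to 1, of the picture: columns of its width, rows of its height: a listed point, or the origin of a listed thing).
The state is a dict: "t": time; "qpos": joint angles; "qd": joint speeds; "tau": joint torques, N m; "ee_pos": TCP position; "orientation": TCP orientation; "ft_force": force on the tool from outside, world axes, zero at the start; "ft_torque": the same for the moment, N m; "opening": opening from 0.0 (shut) to 1.0 (fully open); "grasp_force": force on a finger pad.
Only numpy, scipy, OpenCV 4.12 (cv2) and the standard library are available. Lean on these libraries where they do the work, as an engineer would, in place of code of your own. Each camera call takes 0.05 s, during which the arm holds its last target. There are 200 camera calls.

### The job

Get the bird feeder ready for refilling: flip its roof right over by the tab so that it lies back on its stop with the keypad on its inner face showing, then press the round key, the long bar key and the cross key, in that order and one at a time. Push each one fully in, hold it about half a second and let it come all the way up before the next; press gently, as the keys crack at 25 N, and never press the small square one. Leave the roof lying open and the other things on the table where they are.

Things in the scene. Friction and masses are not known exactly. Their poses are not given: they have to be found in the camera images.
- feeder: grey plastic bird feeder clamped to the table: foot 150 x 210 mm, hopper 110 (front to back) x 170 mm with clear sides, top 130 mm above the table, flip-top roof. Origin: on the table under the hopper's centre; x points from its front (tab side) to its back (hinge side), z up
- roof (a joint): angle of the flat roof (120 x 196 x 8 mm, about 0.3 kg, damped) about its hinge on the hopper's far top edge, rad: 0 = shut, level; grows as its front is lifted and swings up and away. Let go before upright it falls shut; past upright it tips back onto its stop at 2.62, where its former underside looks up and to the feeder's front, sloped 30 degrees
- roof_hinge (a point): point on the hinge line, midway along it, 130 mm above the table, level with the roof's inner face; turns with the roof. When shut: z up, x to the feeder's back, y along the hinge line
- roof_tab (a point): where to grip the pull tab, which sticks out of the middle of the roof's front edge in the roof's plane: 49 mm long, 24 mm wide (along the hinge line), 8 mm thick. This point is 28 mm from the roof's edge and 146 mm from the hinge line, mid-thickness. Turns with the roof; axes as roof_hinge
- puck: black round keypad disc, 92 mm across, 6 mm thick, on the roof's inner face, centre 58 mm from the hinge line, hidden while shut. It may sit turned any way round but does not turn when pressed. Four white spring keys on a 30 mm radius, 90 degrees apart. Origin: centre of its back; z straight out of the keypad (down when shut). Keys crack at 25 N
- round_seat (a point): point on the keypad's face right under the centre of the round key: a disc 22 mm across. z straight out of the keypad. The key's top stands 9 to 15 mm above this point (differs from key to key, not measured); it goes in 6 mm, with 1.5 N at first and 4.5 N when fully in, then stops dead
- key_round (a joint): how far the round key is pushed in, m: 0 = up, 0.006 = fully in; springs back
- bar_seat (a point): point on the keypad's face right under the centre of the long key: a bar 30 x 10 mm. z straight out of the keypad. The key's top stands 9 to 15 mm above this point (differs from key to key, not measured); it goes in 6 mm, with 1.5 N at first and 4.5 N when fully in, then stops dead
- key_bar (a joint): how far the long key is pushed in, m: 0 = up, 0.006 = fully in; springs back
- cross_seat (a point): point on the keypad's face right under the centre of the cross key: a plus sign 26 mm across with 8 mm arms. z straight out of the keypad. The key's top stands 9 to 15 mm above this point (differs from key to key, not measured); it goes in 6 mm, with 1.5 N at first and 4.5 N when fully in, then stops dead
- key_cross (a joint): how far the cross key is pushed in, m: 0 = up, 0.006 = fully in; springs back
- stud_seat (a point): point on the keypad's face right under the centre of the small square key: 10 x 10 mm; it wipes the settings and must not be pressed. z straight out of the keypad. The key's top stands 9 to 15 mm above this point (differs from key to key, not measured); it goes in 6 mm, with 1.5 N at first and 4.5 N when fully in, then stops dead
- key_stud (a joint): how far the small square key is pushed in, m: 0 = up, 0.006 = fully in; springs back
- bath: bystander: white ceramic bird bath dish, 150 mm across, 35 mm high; origin under its centre
- scoop: bystander: steel refill scoop lying down, 165 mm long, cup 52 mm across; origin on the table under the cup's closed end, x towards the cup's mouth
- perch_ring: bystander: wooden perch ring lying flat, 100 mm across, 12 mm high; origin under its centre
- stake_clip: bystander: loose green metal stake clip, 60 x 25 x 36 mm; origin under its base plate
- seed_jar: bystander: glass jar, 70 mm across, 100 mm high; origin under its centre
- clay_pot: bystander: small terracotta pot standing upside down, 90 mm across, 80 mm high; origin under its centre

How it is judged:
By the outcome, as a careful person would: the job done as asked, in the order asked, and still so for the second after the job is handed in, with the robot touching nothing.
It also fails if it takes over 61 s, if anything falls off the work surface, if the arm or the gripper's body presses on something with over 40 N, if the wrist force passes 120 N, or if a joint passes its speed limit or range.

## Working session

There is one attempt and no reset: what is moved stays moved. The work goes in short steps, Python scripts to look and compute and a tool call to move; the robot and the scene stay as the last step left them, time stands still between calls to the robot, and variables do not carry over. Pictures are saved under pics/ and viewed, at most 10 in all, crops included, and the job is handed in when it is done.

Besides the shell and the picture viewer there is one more tool, called after "Request:" as a command line: name --pt "numbers of a row" for each row, then --argument value for the rest. apply_moves: Moves the arm, as the interface text tells. Its arguments: {"type":"object","properties":{"motion":{"type":"array"},"jaw":{"type":"number"},"squeeze":{"type":"number"}},"required":["motion"]}

```bash
mkdir -p pics; cat > h.py <<'E'
import numpy as np, cv2
from scipy.spatial.transform import Rotation as R
from bench import r, eyes, sign_off, find_in, silhouettes, tip_of
def cam(n):
    m=eyes.camera_model(n)
    if 'extrinsics' in m: T=np.array(m['extrinsics'])
    else:
        s=r.get_state(); T=np.eye(4); T[:3,:3]=R.from_rotvec(s['orientation']).as_matrix(); T[:3,3]=s['ee_pos']; T=T@np.array(m['hand_eye'])
    return m,T
def ray(n,c,MT=None):
    m,T=MT or cam(n); v,u=c[0]*420,c[1]*560
    d=T[:3,:3]@np.array([(u-m['cx'])/m['fx'],(v-m['cy'])/m['fy'],1]); return T[:3,3],d/np.linalg.norm(d)
def onz(n,c,z):
    o,d=ray(n,c); return o+d*(z-o[2])/d[2]
def tri(rays):
    A=0;b=0
    for o,d in rays:
        P=np.eye(3)-np.outer(d,d); A=A+P; b=b+P@o
    x=np.linalg.solve(A,b); return x,[np.linalg.norm((np.eye(3)-np.outer(d,d))@(x-o)) for o,d in rays]
def pix(n,p):
    m,T=cam(n); q=np.linalg.inv(T)@np.append(p,1); return np.array([m['fx']*q[0]/q[2]+m['cx'],m['fy']*q[1]/q[2]+m['cy']])
E
python3 - <<'E'
from h import *
ims=[]
for n in ['scene','side','wrist']:
    im=eyes.get_image(n); ims.append(im)
    cv2.imwrite(f'pics/{n}0.png',im[:,:,::-1])
    for t in ['roof_tab','roof_hinge','feeder']:
        try: print(n,t,[(round(x['score'],2),np.round(np.array(x['centre'])*[420,560],1), np.round(onz(n,x['centre'],{'roof_tab':.134,'roof_hinge':.13,'feeder':0}[t]),3)) for x in tip_of(t,n)[:2]])
        except Exception as e: print(n,t,e)
    m,T=cam(n); print(np.round(T,3).tolist(),m['fx'])
a=np.hstack(ims[:2]); cv2.imwrite('pics/both.png',cv2.resize(a,(800,300))[:,:,::-1])
print(r.get_state(), r.hold_point_z)
E
```

```text
scene roof_tab [(0.98, array([169.6, 322.5]), array([0.455, 0.065, 0.134]))]
scene roof_hinge [(0.58, array([195.7, 264.9]), array([0.595, 0.054, 0.13 ]))]
scene feeder [(0.8, array([232.9, 284.5]), array([0.551, 0.064, 0.   ])), (0.51, array([200.4, 263.9]), array([ 0.527, -0.044, -0.   ]))]
[[-0.8, 0.418, -0.43, 1.041], [0.6, 0.563, -0.568, 0.668], [0.005, -0.713, -0.701, 0.86], [0.0, 0.0, 0.0, 1.0]] 530.730163116974
side roof_tab [(0.89, array([239.5, 236.1]), array([0.457, 0.069, 0.134]))]
side roof_hinge [(0.8, array([210.4, 296.4]), array([0.602, 0.06 , 0.13 ]))]
side feeder [(0.72, array([261.8, 276.6]), array([0.552, 0.063, 0.   ])), (0.26, array([190.7, 231.5]), array([0.612, 0.326, 0.   ]))]
[[0.771, -0.441, 0.46, 0.18], [-0.637, -0.546, 0.545, -0.39], [0.011, -0.713, -0.701, 0.715], [0.0, 0.0, 0.0, 1.0]] 412.2432446114753
wrist roof_tab [(0.64, array([120.8, 179.3]), array([0.457, 0.067, 0.134]))]
wrist roof_hinge [(0.86, array([133.2, 379.5]), array([0.604, 0.059, 0.13 ]))]
wrist feeder [(0.62, array([129.1, 295.8]), array([0.55, 0.06, 0.  ]))]
[[1.0, 0.0, 0.001, 0.525], [0.001, -0.969, -0.245, 0.065], [0.0, 0.245, -0.969, 0.385], [0.0, 0.0, 0.0, 1.0]] 334.8045374526142
{'t': 0.6, 'qpos': array([-1.45985765e-01,  3.41967343e-01,  1.52411357e+00, -4.32357993e-06,
        1.27541212e+00, -1.46033621e-01]), 'qd': array([-5.26723391e-04, -1.07645894e-03, -2.97907210e-04,  1.71414000e-03,
        3.73898211e-05, -1.79587238e-03]), 'tau': array([-1.18192071e-03, -4.30930603e+01, -2.44398075e+01,  7.17658759e-02,
        4.83252236e-02,  2.49731465e-05]), 'ee_pos': array([5.25008466e-01, 2.71574746e-05, 2.26752727e-01]), 'orientation': array([2.22132864e+00, 2.22143774e+00, 8.81637809e-05]), 'ft_force': array([-0.8373716, -0.3406062, -0.1262127]), 'ft_torque': array([ 0.0085988 , -0.02630777,  0.00512684]), 'grasp_force': 0.0, 'opening': 1.0021540005700063} -0.0188
```

View pics/scene0.png

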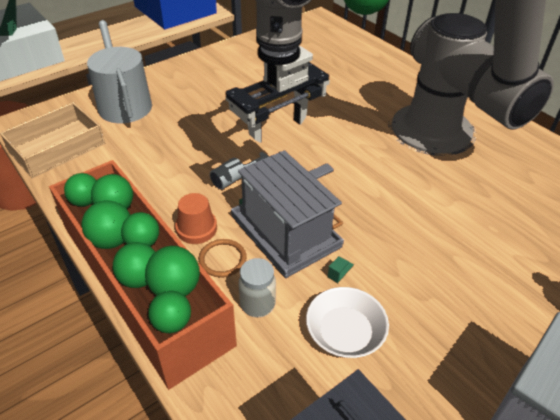

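View pics/side0.png

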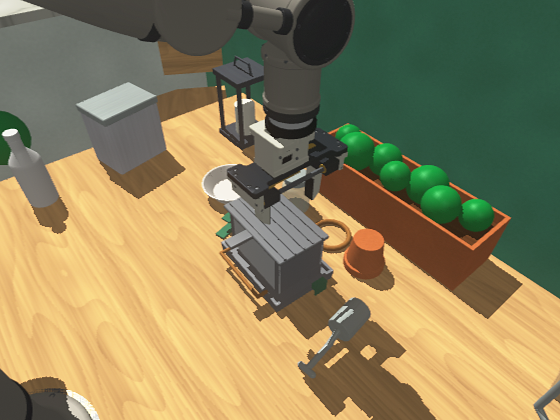

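The feeder's roof tab points at the robot: (322,170) in the scene view, (236,240) in the side view. The bystanders stand around the feeder and nothing is in front of the tab. I'll move above the tab and turn the gripper to close across it.

Request:
apply_moves --pt "2.3 -2.4 0 0 0 0" --pt "2.2 -2.4 0 0 0 0" --pt "2.2 -2.3 0 0 0 0" --pt "0 0 0 0 0 0.149" --pt "0 0 0 0 0 0.149" --pt "0 0 0 0 0 0.149" --pt "0 0 0 0 0 0.149" --pt "0 0 0 0 0 0.149" --pt "0 0 0 0 0 0.149" --pt "0 0 0 0 0 0.149" --pt "0 0 0 0 0 0.149" --pt "0 0 0 0 0 0.149" --pt "0 0 0 0 0 0.149" --pt "0 0 0 0 0 0.146" --pt "0 0 0 0 0 0" --pt "0 0 0 0 0 0" --jaw 6

```text
t: 2.2
ee_pos: [0.454, 0.067, 0.2268]
orientation: [3.14, -0.096, 0.0]
ft_force: [0.6, -1.0, 0.2]
opening: 0.653
grasp_force: 0.0
```

```bash
python3 - <<'E'
from h import *
s=r.get_state(); print(s['t'],s['ee_pos'],R.from_rotvec(s['orientation']).as_matrix().round(3),s['ft_force'])
rs={'roof_tab':[], 'roof_hinge':[]}
for n in ['scene','side','wrist']:
    eyes.get_image(n)
    for t in rs:
        c=tip_of(t,n)
        if c: rs[t].append(ray(n,c[0]['centre'])); print(n,t,c[0]['score'],onz(n,c[0]['centre'],.134 if t=='roof_tab' else .13).round(4))
for t in rs: print(t,tri(rs[t]) if len(rs[t])>1 else 0)
E
```

```text
2.2 [0.45402577 0.06701548 0.22677338] [[ 0.998 -0.061  0.   ]
 [-0.061 -0.998 -0.   ]
 [ 0.     0.    -1.   ]] [ 0.57851984 -0.95583459  0.16008237]
scene roof_tab 0.71 [0.4546 0.0698 0.134 ]
scene roof_hinge 0.95 [0.6035 0.0621 0.13  ]
side roof_tab 0.59 [0.4582 0.063  0.134 ]
side roof_hinge 0.7 [0.6049 0.0557 0.13  ]
wrist roof_tab 0.7 [0.457  0.0676 0.134 ]
wrist roof_hinge 0.24 [0.5401 0.0616 0.13  ]
roof_tab (array([0.45656121, 0.06708535, 0.1324512 ]), [np.float64(0.0033972311607485227), np.float64(0.0036822712851553026), np.float64(0.0005002483131352396)])
roof_hinge (array([0.57873357, 0.05446433, 0.12618313]), [np.float64(0.019525353928980697), np.float64(0.024058724446516834), np.float64(0.03887927641116559)])
```

Request:
apply_moves --pt "0 0 3 0 0 0" --pt "0 0 3 0 0 0" --pt "0 0 2.5 0 0 0" --pt "0 0 1.5 0 0 0" --pt "0 0 1 0 0 0" --pt "0 0 0.2 0 0 0" --pt "0 0 0 0 0 0"

```text
t: 3.35
ee_pos: [0.4543, 0.067, 0.115]
orientation: [-3.14, 0.102, -0.001]
ft_force: [-0.6, -0.3, -0.2]
opening: 0.652
grasp_force: 0.0
```

Request:
apply_moves --pt "0 0 0 0 0 0" --pt "0 0 0 0 0 0" --pt "0 0 0 0 0 0" --pt "0 0 0 0 0 0" --pt "0 0 0 0 0 0" --pt "0 0 0 0 0 0" --jaw 0 --squeeze 15

```text
t: 3.95
ee_pos: [0.4541, 0.0673, 0.1149]
orientation: [-3.139, 0.102, -0.001]
ft_force: [-0.1, 2.2, -0.0]
opening: 0.259
grasp_force: 15.0
```

```bash
python3 - <<'E'
from h import *
# arc rows in tool axes: theta in 24 steps to 108deg, tilt = 0.5*theta; grasp point on the arc
s=r.get_state(); print(s['t'],s['ee_pos'],s['opening'],s['grasp_force'],s['ft_force'])
R0=R.from_rotvec(s['orientation']); p0=s['ee_pos']; hz=np.array([0,0,r.hold_point_z])
fx=R0.as_matrix()[:,0]; up=np.array([0,0,1.]); g0=p0+R0.apply(hz); h=np.array([.603,.059,.130])
rad=(h-g0)@fx; dz=g0[2]-.13; print('rad',rad,dz)
def pose(th):
    g=g0+fx*rad+ up*(-dz)+(-fx*rad)*np.cos(th)+up*rad*np.sin(th)+ (fx*np.sin(th)+up*np.cos(th))*dz
    Rt=R0*R.from_rotvec([0,-0.5*th,0]); return g-Rt.apply(hz),Rt
ths=np.radians(np.linspace(0,108,28)); P=[pose(t) for t in ths]
for (a,Ra),(b,Rb) in zip(P,P[1:]): print((Ra.inv().apply(b-a)*100).round(2), (Ra.inv()*Rb).as_rotvec().round(3))
print(P[-1][0],P[-1][1].as_matrix()[:,2])
E
```

```text
3.95 [0.4541016  0.06732168 0.11486106] 0.25923808362195744 14.986446797847748 [-0.11700813  2.17674439 -0.04717335]
rad 0.1491295571429189 0.0036610543868172696
[-0.   -0.   -1.04] [-0.    -0.035  0.   ]
[ 0.03 -0.   -1.04] [ 0.    -0.035  0.   ]
[ 0.07 -0.   -1.03] [-0.    -0.035 -0.   ]
[ 0.1  -0.   -1.03] [ 0.    -0.035  0.   ]
[ 0.14 -0.   -1.02] [ 0.    -0.035  0.   ]
[ 0.18 -0.   -1.01] [-0.    -0.035 -0.   ]
[ 0.21 -0.   -1.01] [ 0.    -0.035  0.   ]
[ 0.25 -0.   -0.99] [-0.    -0.035  0.   ]
[ 0.28 -0.   -0.98] [ 0.    -0.035 -0.   ]
[ 0.31 -0.   -0.97] [ 0.    -0.035  0.   ]
[ 0.35 -0.   -0.96] [-0.    -0.035  0.   ]
[ 0.38 -0.   -0.94] [-0.    -0.035 -0.   ]
[ 0.41 -0.   -0.93] [ 0.    -0.035  0.   ]
[ 0.45 -0.   -0.91] [ 0.    -0.035 -0.   ]
[ 0.48 -0.   -0.89] [-0.    -0.035  0.   ]
[ 0.51 -0.   -0.87] [-0.    -0.035 -0.   ]
[ 0.54 -0.   -0.85] [ 0.    -0.035  0.   ]
[ 0.57 -0.   -0.83] [ 0.    -0.035 -0.   ]
[ 0.6  -0.   -0.81] [ 0.    -0.035 -0.   ]
[ 0.62 -0.   -0.78] [ 0.    -0.035  0.   ]
[ 0.65 -0.   -0.76] [ 0.    -0.035  0.   ]
[ 0.68 -0.   -0.73] [-0.    -0.035 -0.   ]
[ 0.7   0.   -0.71] [ 0.    -0.035  0.   ]
[ 0.73  0.   -0.68] [ 0.    -0.035  0.   ]
[ 0.75  0.   -0.65] [ 0.    -0.035 -0.   ]
[ 0.77  0.   -0.62] [-0.    -0.035 -0.   ]
[ 0.79  0.   -0.59] [ 0.    -0.035  0.   ]
[0.63719561 0.05538344 0.25971194] [-0.80708326  0.05290218 -0.5880629 ]
```

```bash
python3 - <<'E'
from h import *
s=r.get_state()
R0=R.from_rotvec(s['orientation']); p0=s['ee_pos']; hz=np.array([0,0,r.hold_point_z])
fx=R0.as_matrix()[:,0]; up=np.array([0,0,1.]); g0=p0+R0.apply(hz); h=np.array([.603,.059,.130])
rad=(h-g0)@fx; dz=g0[2]-.13
def pose(th):
    g=g0+fx*rad+ up*(-dz)+(-fx*rad)*np.cos(th)+up*rad*np.sin(th)+ (fx*np.sin(th)+up*np.cos(th))*dz
    Rt=R0*R.from_rotvec([0,0.4*th,0]); return g-Rt.apply(hz),Rt
ths=np.radians(np.linspace(0,108,28)); P=[pose(t) for t in ths]
for (a,Ra),(b,Rb) in zip(P,P[1:]): print((Ra.inv().apply(b-a)*100).round(2), (Ra.inv()*Rb).as_rotvec().round(3))
print(P[14][0],P[-1][0],P[-1][1].as_matrix()[:,2])
E
```

```text
[ 0.11 -0.   -1.04] [0.    0.028 0.   ]
[ 0.22 -0.   -1.03] [ 0.     0.028 -0.   ]
[ 0.32 -0.   -1.01] [0.    0.028 0.   ]
[ 0.41 -0.   -0.98] [ 0.     0.028 -0.   ]
[ 0.51 -0.   -0.94] [-0.     0.028  0.   ]
[ 0.6  -0.   -0.89] [ 0.     0.028 -0.   ]
[ 0.68 -0.   -0.83] [-0.     0.028 -0.   ]
[ 0.76 -0.   -0.77] [-0.     0.028  0.   ]
[ 0.83 -0.   -0.69] [ 0.     0.028 -0.   ]
[ 0.89 -0.   -0.62] [0.    0.028 0.   ]
[ 0.95 -0.   -0.53] [0.    0.028 0.   ]
[ 1.   -0.   -0.44] [0.    0.028 0.   ]
[ 1.03 -0.   -0.35] [0.    0.028 0.   ]
[ 1.06 -0.   -0.25] [ 0.     0.028 -0.   ]
[ 1.08 -0.   -0.15] [0.    0.028 0.   ]
[ 1.09 -0.   -0.05] [ 0.     0.028 -0.   ]
[ 1.09 -0.    0.05] [-0.     0.028  0.   ]
[ 1.08 -0.    0.16] [0.    0.028 0.   ]
[ 1.06 -0.    0.25] [-0.     0.028  0.   ]
[ 1.03 -0.    0.35] [ 0.     0.028 -0.   ]
[ 0.99 -0.    0.45] [-0.     0.028 -0.   ]
[ 0.94 -0.    0.54] [0.    0.028 0.   ]
[0.89 0.   0.62] [-0.     0.028  0.   ]
[0.82 0.   0.7 ] [0.    0.028 0.   ]
[0.75 0.   0.77] [ 0.     0.028 -0.   ]
[0.67 0.   0.84] [0.    0.028 0.   ]
[0.59 0.   0.89] [ 0.     0.028 -0.   ]
[0.5298769  0.06238182 0.23832585] [0.66521615 0.05355835 0.25706734] [ 0.68337099 -0.04417699 -0.72873347]
```

Request:
apply_moves --pt "0.11 0 -1.04 0 0.028 0" --pt "0.22 0 -1.03 0 0.028 0" --pt "0.32 0 -1.01 0 0.028 0" --pt "0.41 0 -0.98 0 0.028 0" --pt "0.51 0 -0.94 0 0.028 0" --pt "0.6 0 -0.89 0 0.028 0" --pt "0.68 0 -0.83 0 0.028 0" --pt "0.76 0 -0.77 0 0.028 0" --pt "0 0 0 0 0 0"

```text
t: 4.85
ee_pos: [0.4831, 0.0658, 0.1956]
orientation: [3.113, -0.101, 0.356]
ft_force: [1.1, 5.5, -3.4]
opening: 0.262
grasp_force: 15.0
```

Request:
apply_moves --pt "0.83 0 -0.69 0 0.028 0" --pt "0.89 0 -0.62 0 0.028 0" --pt "0.95 0 -0.53 0 0.028 0" --pt "1.0 0 -0.44 0 0.028 0" --pt "1.03 0 -0.35 0 0.028 0" --pt "1.06 0 -0.25 0 0.028 0" --pt "1.08 0 -0.15 0 0.028 0" --pt "1.09 0 -0.05 0 0.028 0" --pt "1.09 0 0.05 0 0.028 0" --pt "1.08 0 0.16 0 0.028 0" --pt "0 0 0 0 0 0"

```text
t: 5.95
ee_pos: [0.5695, 0.0616, 0.2586]
orientation: [3.027, -0.098, 0.786]
ft_force: [-0.8, 13.3, 2.2]
opening: 0.26
grasp_force: 15.0
```

Request:
apply_moves --pt "1.06 0 0.25 0 0.028 0" --pt "1.03 0 0.35 0 0.028 0" --pt "0.99 0 0.45 0 0.028 0" --pt "0.94 0 0.54 0 0.028 0" --pt "0.89 0 0.62 0 0.028 0" --pt "0.82 0 0.7 0 0.028 0" --pt "0.75 0 0.77 0 0.028 0" --pt "0.67 0 0.84 0 0.028 0" --pt "0.59 0 0.89 0 0.028 0" --pt "0 0 0 0 0 0"

```text
t: 6.95
ee_pos: [0.6675, 0.0568, 0.2621]
orientation: [2.893, -0.09, 1.169]
ft_force: [3.3, 21.0, 6.5]
opening: 0.258
grasp_force: 15.0
```

```bash
python3 - <<'E'
from h import *
cv2.imwrite('pics/s1.png',eyes.get_image('side')[:,:,::-1])
E
```

```text
(no output)
```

View pics/s1.png

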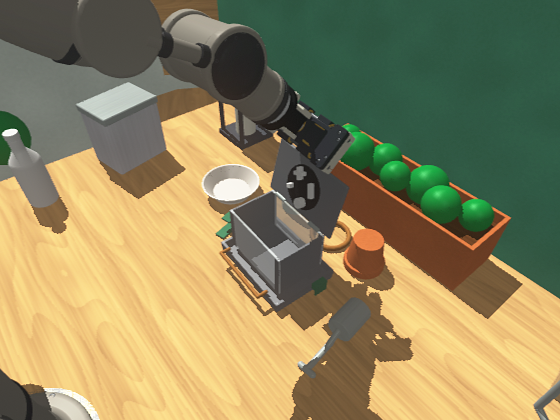

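The roof is past upright, about 110°, and the keypad shows near (300,185). I'll let go now so it falls onto its stop, then back off.

Request:
apply_moves --pt "0 0 0 0 0 0" --pt "0 0 0 0 0 0" --pt "0 0 0 0 0 0" --pt "0 0 0 0 0 0" --pt "0 0 -1.5 0 0 0" --pt "0 0 -2.5 0 0 0" --pt "0 0 -3 0 0 0" --pt "0 0 -3 0 0 0" --pt "0 0 -3 0 -0.05 0" --pt "0 0 -3 0 -0.1 0" --pt "0 0 0 0 -0.1 0" --pt "0 0 0 0 0 0" --pt "0 0 0 0 0 0" --jaw 6

```text
t: 8.3
ee_pos: [0.5566, 0.0599, 0.3733]
orientation: [3.024, -0.1, 0.782]
ft_force: [0.6, 1.1, -0.6]
opening: 0.656
grasp_force: 0.0
```

```bash
python3 - <<'E'
from h import *
s=r.get_state(); print(s['t'],s['ee_pos'],R.from_rotvec(s['orientation']).as_matrix().round(3).tolist(),s['ft_force'])
K=['puck','round_seat','bar_seat','cross_seat','stud_seat','roof_tab','roof_hinge']
rs={k:[] for k in K}
for n in ['scene','side','wrist']:
    im=eyes.get_image(n); MT=cam(n)
    cv2.imwrite(f'pics/{n}2.png',im[:,:,::-1])
    for t in K:
        c=tip_of(t,n)
        if c: rs[t].append(ray(n,c[0]['centre'],MT)); print(n,t,[(round(x['score'],2),(np.array(x['centre'])*[420,560]).round(1)) for x in c[:2]])
import pickle; pickle.dump(rs,open('rs.pkl','wb'))
for t in K:
    if len(rs[t])>1: p,e=tri(rs[t]); print(t,p.round(4),np.round(e,4))
E
```

```text
8.3 [0.5565718  0.05985664 0.37330407] [[0.873, -0.066, 0.484], [-0.058, -0.998, -0.032], [0.485, 0.0, -0.874]] [ 0.57614509  1.09042835 -0.5723521 ]
scene puck [(0.72, array([200.4, 239.9]))]
scene round_seat [(0.76, array([190.7, 250.6]))]
scene bar_seat [(0.59, array([190. , 232.7]))]
scene cross_seat [(0.74, array([198.3, 234.6]))]
scene stud_seat [(0.73, array([204.4, 253.3])), (0.31, array([199.2, 233.1]))]
scene roof_tab [(0.64, array([198.8, 200.7])), (0.6, array([193.4, 249.8]))]
scene roof_hinge [(0.84, array([196.3, 262.7]))]
side puck [(0.8, array([190. , 316.5])), (0.35, array([237.3, 331.4]))]
side round_seat [(0.74, array([205.2, 306.7]))]
side bar_seat [(0.91, array([190.4, 327.3]))]
side stud_seat [(0.86, array([182.9, 301. ])), (0.4, array([162.6, 346.5]))]
side roof_tab [(0.76, array([159.8, 346.1]))]
side roof_hinge [(0.73, array([211. , 298.7]))]
wrist puck [(0.59, array([175.3, 261.7])), (0.58, array([199.3, 269. ]))]
wrist round_seat [(0.91, array([223. , 280.3])), (0.27, array([190. , 291.8]))]
wrist bar_seat [(0.66, array([189.2, 292. ])), (0.26, array([199. , 197.9]))]
wrist cross_seat [(0.85, array([176.2, 261.6]))]
wrist stud_seat [(0.81, array([208.9, 245.4]))]
wrist roof_tab [(0.69, array([123.2, 266.4]))]
wrist roof_hinge [(0.62, array([244.2, 269.2])), (0.18, array([196.9, 340.4]))]
puck [0.6665 0.0648 0.161 ] [0.0062 0.0113 0.0142]
round_seat [0.6206 0.0458 0.1485] [0.0036 0.0047 0.0036]
bar_seat [0.6591 0.0343 0.169 ] [0.0026 0.0017 0.0023]
cross_seat [0.6738 0.0667 0.1785] [0.0001 0.0001]
stud_seat [0.6422 0.0889 0.1624] [0.0044 0.0036 0.002 ]
roof_tab [0.7323 0.0554 0.2007] [0.0042 0.0011 0.0033]
roof_hinge [0.6023 0.0581 0.1327] [0.0025 0.0034 0.0049]
```

View pics/wrist2.png

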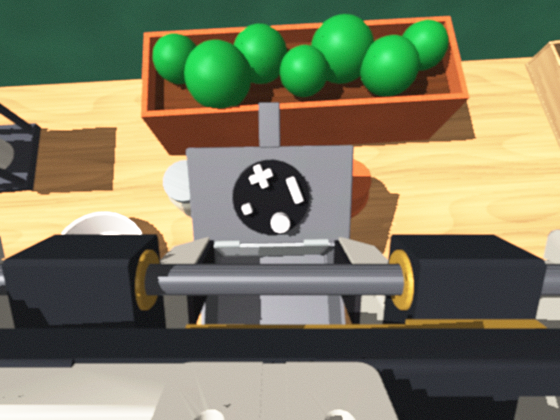

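The roof lies on its stop with the keypad facing up. In the wrist view the cross is at (261,177), the bar at (295,190), the round key at (281,222) and the small square at (247,209). I'll move closer for an exact measurement.

Request:
apply_moves --pt "-1 0 3 0 0 0" --pt "-1 0 3 0 0 0" --pt "-1 0 3 0 0 0" --pt "0 0 3 0 0 0" --pt "0 0 0 0 0 0" --pt "0 0 0 0 0 0" --jaw 9

```text
t: 10.1
ee_pos: [0.5885, 0.0582, 0.2552]
orientation: [3.024, -0.099, 0.781]
ft_force: [-0.2, 0.4, 0.8]
opening: 0.982
grasp_force: 0.0
```

```bash
cat > fit.py <<'E'
from h import *
from scipy.optimize import least_squares
import pickle
s=r.get_state(); print(s['t'],s['ee_pos'],s['orientation'],s['ft_force'])
K=['puck','round_seat','bar_seat','cross_seat','stud_seat','roof_tab','roof_hinge']
obs=[]
for n in ['wrist','scene','side']:
    MT=cam(n); im=eyes.get_image(n); cv2.imwrite(f'pics/{n}3.png',im[:,:,::-1])
    for t in K:
        c=tip_of(t,n)
        if c and c[0]['score']>.5:
            obs.append((t,n,MT,np.array(c[0]['centre'])*[420,560]))
            if n=='wrist': print(t,c[0]['score'],obs[-1][3].round(1))
def model(x):
    H=np.array([x[0],x[1],.13]); c,sn=np.cos(x[2]),np.sin(x[2]); th=2.618
    fx=np.array([c,sn,0]);fy=np.array([-sn,c,0]);up=np.array([0,0,1.])
    d=-fx*np.cos(th)+up*np.sin(th); nn=np.cross(d,fy)
    if nn[2]<0: nn=-nn
    P={'puck':H+.058*d,'roof_tab':H+.146*d-.004*nn,'roof_hinge':H}
    for i,k in enumerate(['round_seat','bar_seat','cross_seat','stud_seat']):
        a=x[3]+i*np.pi/2; P[k]=H+.058*d+.006*nn+.03*(np.cos(a)*d+np.sin(a)*fy)
    return P,d,fy,nn
def prj(MT,p):
    m,T=MT; q=np.linalg.inv(T)@np.append(p,1); return np.array([m['fy']*q[1]/q[2]+m['cy'],m['fx']*q[0]/q[2]+m['cx']])
W={'wrist':1,'scene':.6,'side':.6}
f=lambda x: np.concatenate([(prj(M,model(x)[0][t])-c)*W[n] for t,n,M,c in obs])
best=min((least_squares(f,[.6025,.0585,-.045,a],loss='soft_l1',f_scale=2) for a in np.arange(0,6.28,.7)),key=lambda q:q.cost)
x=best.x; P,d,fy,nn=model(x); print('x',x.round(4),best.cost)
for t,n,M,c in obs: print(n,t,(prj(M,P[t])-c).round(1))
for k in P: print(k,P[k].round(4))
print(d,fy,nn); pickle.dump((x,P,d,fy,nn),open('fit.pkl','wb'))
E
python3 fit.py
```

```text
10.1 [0.58846186 0.05823228 0.25519208] [ 3.02439132 -0.09863204  0.78126948] [-0.24796789  0.40856329  0.78772415]
puck 0.7 [195.6 267.8]
round_seat 0.9 [226.2 282.9]
bar_seat 0.57 [180.1 302.1]
cross_seat 0.94 [161.6 257.3]
stud_seat 0.83 [209.5 235.8]
roof_tab 0.59 [ 82.8 268.5]
roof_hinge 0.79 [258.  270.6]
x [ 0.6027  0.0607 -0.0583  3.5405] 43.47681172262344
wrist puck [-2.   1.3]
wrist round_seat [1.2 0.3]
wrist bar_seat [0.8 1.1]
wrist cross_seat [-0.3 -3.3]
wrist stud_seat [-0.2 -0.3]
wrist roof_tab [-1.3 -0.4]
wrist roof_hinge [ 0.2 -0.9]
scene puck [-3.   2.9]
scene round_seat [-7.  14.6]
scene bar_seat [-2.3 -1.3]
scene cross_seat [ 0.3 -0.4]
scene stud_seat [-1.2  2.7]
scene roof_tab [-0.3 -0.4]
scene roof_hinge [-1.  -0.1]
side puck [-3.7  0.5]
side round_seat [0.2 1.8]
side bar_seat [ 1.8 -0. ]
side cross_seat [3.8 1.9]
side stud_seat [3.7 2.1]
side roof_tab [-2.4 -0.9]
puck [0.6528 0.0578 0.159 ]
roof_tab [0.7309 0.0532 0.1995]
roof_hinge [0.6027 0.0607 0.13  ]
round_seat [0.6252 0.0477 0.1504]
bar_seat [0.6583 0.0298 0.17  ]
cross_seat [0.6744 0.0682 0.178 ]
stud_seat [0.6413 0.0861 0.1584]
[ 0.86455601 -0.0504797   0.4999947 ] [0.05828873 0.99829977 0.        ] [-0.49914459  0.02914405  0.86602846]
```

View pics/wrist3.png

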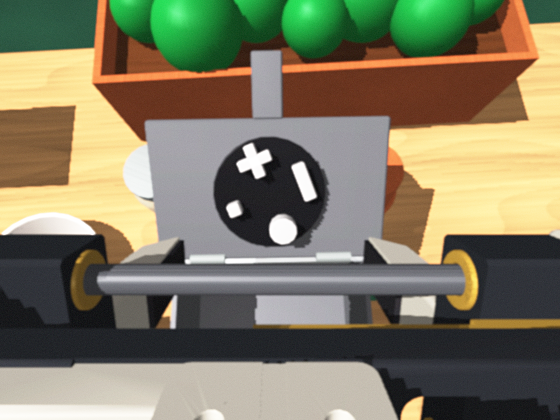

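The closer wrist view shows the puck at (268,190), round key (283,229), bar (303,182), cross (254,160) and square (235,209). The fit agrees with these to about 1 px.

```bash
cat > to.py <<'E'
from h import *; import pickle,sys
x,P,d,fy,nn=pickle.load(open('fit.pkl','rb'))
k,hgt=sys.argv[1],float(sys.argv[2])
s=r.get_state(); Rc=R.from_rotvec(s['orientation'])
Rt=R.from_matrix(np.c_[d,np.cross(-nn,d),-nn]); tgt=P[k]+nn*hgt
print(s['t'],'shift cm',(Rc.inv().apply(tgt-s['ee_pos'])*100).round(2),'turn',(Rc.inv()*Rt).as_rotvec().round(3),'Fn',s['ft_force']@nn)
for q in ['round_seat','bar_seat','cross_seat','stud_seat']: print(q,(Rt.inv().apply(s['ee_pos']-P[q])*100).round(2))
E
python3 to.py round_seat 0.025
```

```text
11.3 shift cm [-1.84  0.82  8.46] turn [ 0.003  0.018 -0.006] Fn -0.1591118986426807
round_seat [  1.99  -0.84 -10.93]
bar_seat [ -1.94  -2.44 -10.93]
cross_seat [ -3.54   1.49 -10.93]
stud_seat [  0.39   3.09 -10.93]
```

Request:
apply_moves --pt "-0.94 0.42 1 0 0 0" --pt "-0.9 0.4 1.46 0 0 0" --pt "0 0 2 0 0 0" --pt "0 0 2 0 0 0" --pt "0 0 1.5 0 0 0" --pt "0 0 0.5 0.003 0.018 -0.006" --pt "0 0 0 0 0 0" --pt "0 0 0 0 0 0" --pt "0 0 0 0 0 0" --jaw 0

```text
t: 12.2
ee_pos: [0.613, 0.0485, 0.1728]
orientation: [3.018, -0.088, 0.811]
ft_force: [-0.0, 0.1, -0.0]
opening: 0.248
grasp_force: 0.0
```

```bash
python3 to.py round_seat 0.025; python3 - <<'E'
from h import *
s=r.get_state(); print(s['opening'],s['ft_force'])
a=eyes.get_image('wrist'); b=eyes.get_image('side')[120:270,220:420]
cv2.imwrite('pics/w4.png',np.hstack([cv2.resize(a,(480,360)),cv2.resize(b,(320,360))])[:,:,::-1])
E
```

```text
12.2 shift cm [-0.06  0.01  0.05] turn [ 0.    -0.001 -0.   ] Fn -0.030503612238565264
round_seat [ 0.06 -0.01 -2.55]
bar_seat [-3.87 -1.6  -2.55]
cross_seat [-5.47  2.33 -2.55]
stud_seat [-1.54  3.92 -2.55]
0.24796310857413162 [-0.02036136  0.05955634 -0.04896212]
```

View pics/w4.png

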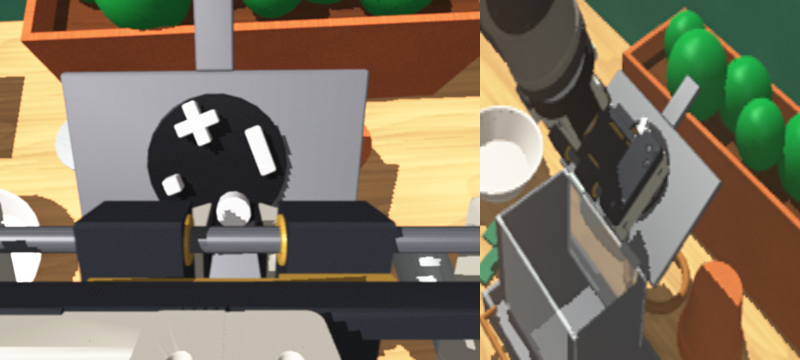

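The round key sits centred between the closing fingers, at (233,208) in the left half. I'll finish closing and move down to just above the highest possible key top.

Request:
apply_moves --pt "-0.06 0 0 0 0 0" --pt "0 0 0 0 0 0" --pt "0 0 0 0 0 0" --pt "0 0 0 0 0 0" --pt "0 0 0.5 0 0 0" --pt "0 0 0.4 0 0 0" --pt "0 0 0.1 0 0 0" --pt "0 0 0 0 0 0"

```text
t: 13.1
ee_pos: [0.6171, 0.0482, 0.1626]
orientation: [3.019, -0.088, 0.808]
ft_force: [0.4, 0.4, -0.6]
opening: 0.003
grasp_force: 0.0
```

Request:
apply_moves --pt "0 0 0.2 0 0 0" --pt "0 0 0 0 0 0"

```text
t: 13.3
ee_pos: [0.6183, 0.0481, 0.1614]
orientation: [3.018, -0.088, 0.81]
ft_force: [-0.9, 0.3, 1.6]
opening: 0.005
grasp_force: 0.8
```

Request:
apply_moves --pt "0 0 0.2 0 0 0" --pt "0 0 0 0 0 0"

```text
t: 13.5
ee_pos: [0.6192, 0.0481, 0.1597]
orientation: [3.018, -0.088, 0.81]
ft_force: [-0.9, 0.7, 1.9]
opening: 0.006
grasp_force: 1.2
```

Request:
apply_moves --pt "0 0 0.2 0 0 0" --pt "0 0 0.1 0 0 0" --pt "0 0 0 0 0 0"

```text
t: 13.8
ee_pos: [0.6208, 0.048, 0.1571]
orientation: [3.018, -0.088, 0.81]
ft_force: [-2.1, 0.7, 4.3]
opening: 0.008
grasp_force: 2.0
```

Request:
apply_moves --pt "0 0 0.1 0 0 0" --pt "0 0 0 0 0 0"

```text
t: 14.0
ee_pos: [0.6212, 0.048, 0.1563]
orientation: [3.018, -0.088, 0.81]
ft_force: [-2.0, 1.2, 4.3]
opening: 0.004
grasp_force: 2.3
```

Request:
apply_moves --pt "0 0 0.05 0 0 0" --pt "0 0 0 0 0 0"

```text
t: 14.2
ee_pos: [0.6213, 0.0479, 0.1562]
orientation: [3.018, -0.088, 0.81]
ft_force: [-5.1, 0.7, 6.7]
opening: 0.005
grasp_force: 4.4
```

Request:
apply_moves --pt "0 0 0.02 0 0 0" --pt "0 0 0 0 0 0" --pt "0 0 0 0 0 0" --pt "0 0 0 0 0 0" --pt "0 0 0 0 0 0"

```text
t: 14.7
ee_pos: [0.6214, 0.048, 0.1561]
orientation: [3.018, -0.088, 0.81]
ft_force: [-6.1, 0.3, 8.2]
opening: 0.004
grasp_force: 5.0
```

Request:
apply_moves --pt "0 0 -0.3 0 0 0" --pt "0 0 -0.6 0 0 0" --pt "0 0 -0.6 0 0 0" --pt "0 0 -0.6 0 0 0" --pt "0 0 0 0 0 0" --pt "0 0 0 0 0 0"

```text
t: 15.3
ee_pos: [0.611, 0.0485, 0.1739]
orientation: [3.018, -0.088, 0.81]
ft_force: [-0.3, -0.1, -0.5]
opening: 0.005
grasp_force: 0.0
```

```bash
python3 to.py bar_seat 0.0165
```

```text
15.3 shift cm [3.99 1.6  1.1 ] turn [ 0.    -0.001 -0.   ] Fn -0.30997632929677654
round_seat [-0.06  0.   -2.75]
bar_seat [-3.99 -1.6  -2.75]
cross_seat [-5.59  2.33 -2.75]
stud_seat [-1.66  3.93 -2.75]
```

Request:
apply_moves --pt "2 0.8 0 0 0 0" --pt "1.99 0.8 0 0 0 0" --pt "0 0 0.6 0 0 0" --pt "0 0 0.5 0 0 0" --pt "0 0 0 0 0 0"

```text
t: 15.8
ee_pos: [0.6486, 0.0306, 0.1817]
orientation: [3.02, -0.088, 0.803]
ft_force: [-0.3, -1.0, 0.3]
opening: 0.003
grasp_force: 0.0
```

Request:
apply_moves --pt "0 0 0.2 0 0 0" --pt "0 0 0 0 0 0"

```text
t: 16.0
ee_pos: [0.6505, 0.0306, 0.1817]
orientation: [3.019, -0.088, 0.808]
ft_force: [-0.2, -1.4, 0.5]
opening: 0.004
grasp_force: 0.0
```

Request:
apply_moves --pt "0 0 0.2 0 0 0" --pt "0 0 0 0 0 0"

```text
t: 16.2
ee_pos: [0.652, 0.0303, 0.1806]
orientation: [3.018, -0.088, 0.809]
ft_force: [0.2, 0.3, -0.3]
opening: 0.006
grasp_force: 0.0
```

Request:
apply_moves --pt "0 0 0.2 0 0 0" --pt "0 0 0 0 0 0"

```text
t: 16.4
ee_pos: [0.653, 0.0301, 0.1788]
orientation: [3.018, -0.088, 0.809]
ft_force: [1.3, 0.7, 0.6]
opening: 0.001
grasp_force: 0.0
```

Request:
apply_moves --pt "0 0 0.1 0 0 0" --pt "0 0 0 0 0 0" --pt "0 0 0 0 0 0"

```text
t: 16.7
ee_pos: [0.6536, 0.03, 0.1781]
orientation: [3.018, -0.088, 0.809]
ft_force: [0.5, -0.1, 0.1]
opening: 0.003
grasp_force: 0.0
```

```bash
python3 to.py bar_seat 0.009
```

```text
16.7 shift cm [ 0.   -0.    0.04] turn [ 0. -0. -0.] Fn -0.17192168291811158
round_seat [ 3.93  1.6  -0.94]
bar_seat [-0.    0.   -0.94]
cross_seat [-1.6   3.93 -0.94]
stud_seat [ 2.33  5.53 -0.94]
```

Request:
apply_moves --pt "0 0 0.1 0 0 0" --pt "0 0 0 0 0 0"

```text
t: 16.9
ee_pos: [0.6542, 0.03, 0.1774]
orientation: [3.018, -0.088, 0.81]
ft_force: [-1.5, 0.1, 2.1]
opening: 0.005
grasp_force: 0.8
```

Request:
apply_moves --pt "0 0 0.1 0 0 0" --pt "0 0 0 0 0 0"

```text
t: 17.1
ee_pos: [0.6546, 0.0299, 0.1765]
orientation: [3.018, -0.088, 0.81]
ft_force: [-0.9, -0.7, 1.2]
opening: 0.006
grasp_force: 1.1
```

Request:
apply_moves --pt "0 0 0.1 0 0 0" --pt "0 0 0 0 0 0"

```text
t: 17.3
ee_pos: [0.6552, 0.0299, 0.1756]
orientation: [3.018, -0.088, 0.81]
ft_force: [-1.4, 0.5, 2.6]
opening: 0.005
grasp_force: 1.4
```

Request:
apply_moves --pt "0 0 0.1 0 0 0" --pt "0 0 0.1 0 0 0" --pt "0 0 0 0 0 0"

```text
t: 17.6
ee_pos: [0.6562, 0.0299, 0.1738]
orientation: [3.018, -0.088, 0.81]
ft_force: [-1.9, 0.1, 3.1]
opening: 0.005
grasp_force: 1.9
```

Request:
apply_moves --pt "0 0 0.1 0 0 0" --pt "0 0 0 0 0 0"

```text
t: 17.8
ee_pos: [0.6566, 0.0299, 0.173]
orientation: [3.018, -0.088, 0.81]
ft_force: [-2.2, -0.2, 2.5]
opening: 0.003
grasp_force: 2.1
```

Request:
apply_moves --pt "0 0 0.05 0 0 0" --pt "0 0 0 0 0 0"

```text
t: 18.0
ee_pos: [0.6569, 0.0298, 0.1726]
orientation: [3.018, -0.088, 0.81]
ft_force: [-2.8, -0.0, 3.8]
opening: 0.005
grasp_force: 2.2
```

Request:
apply_moves --pt "0 0 0.05 0 0 0" --pt "0 0 0 0 0 0"

```text
t: 18.2
ee_pos: [0.657, 0.0298, 0.1725]
orientation: [3.018, -0.088, 0.81]
ft_force: [-3.8, -0.4, 6.8]
opening: 0.009
grasp_force: 3.9
```

Request:
apply_moves --pt "0 0 0.05 0 0 0" --pt "0 0 0 0 0 0"

```text
t: 18.4
ee_pos: [0.6571, 0.0298, 0.1723]
orientation: [3.018, -0.088, 0.81]
ft_force: [-7.5, 0.2, 8.4]
opening: 0.008
grasp_force: 5.7
```

Fully in, at about 11 N. I'll hold, then release.

Request:
apply_moves --pt "0 0 0 0 0 0" --pt "0 0 0 0 0 0" --pt "0 0 0 0 0 0" --pt "0 0 0 0 0 0"

```text
t: 18.8
ee_pos: [0.6571, 0.0298, 0.1723]
orientation: [3.018, -0.088, 0.81]
ft_force: [-7.7, 0.0, 8.6]
opening: 0.006
grasp_force: 5.6
```

Request:
apply_moves --pt "0 0 -0.3 0 0 0" --pt "0 0 -0.6 0 0 0" --pt "0 0 -0.8 0 0 0" --pt "0 0 -0.8 0 0 0" --pt "0 0 0 0 0 0" --pt "0 0 0 0 0 0"

```text
t: 19.4
ee_pos: [0.6448, 0.0305, 0.1936]
orientation: [3.018, -0.088, 0.81]
ft_force: [-0.3, 0.2, -0.3]
opening: 0.003
grasp_force: 0.0
```

```bash
python3 to.py cross_seat 0.0165
```

```text
19.4 shift cm [ 1.59 -3.93  1.06] turn [ 0.    -0.001 -0.   ] Fn -0.07317171713582593
round_seat [ 3.94  1.6  -2.71]
bar_seat [ 0.01  0.   -2.71]
cross_seat [-1.59  3.93 -2.71]
stud_seat [ 2.34  5.53 -2.71]
```

Request:
apply_moves --pt "0.8 -1.97 0 0 0 0" --pt "0.79 -1.96 0 0 0 0" --pt "0 0 0 0 0 0" --pt "0 0 0.6 0 0 0" --pt "0 0 0.5 0 0 0" --pt "0 0 0 0 0 0" --pt "0 0 0 0 0 0"

```text
t: 20.1
ee_pos: [0.6662, 0.0679, 0.1911]
orientation: [3.018, -0.089, 0.808]
ft_force: [0.1, 0.6, 0.1]
opening: 0.004
grasp_force: 0.0
```

Request:
apply_moves --pt "0 0 0.2 0 0 0" --pt "0 0 0 0 0 0"

```text
t: 20.3
ee_pos: [0.6674, 0.0683, 0.1899]
orientation: [3.018, -0.089, 0.809]
ft_force: [-1.6, -0.4, 0.9]
opening: 0.005
grasp_force: 0.0
```

Request:
apply_moves --pt "0 0 0.2 0 0 0" --pt "0 0 0 0 0 0"

```text
t: 20.5
ee_pos: [0.6684, 0.0685, 0.1881]
orientation: [3.018, -0.088, 0.809]
ft_force: [0.1, -0.3, -0.4]
opening: 0.007
grasp_force: 0.0
```

Request:
apply_moves --pt "0 0 0.1 0 0 0" --pt "0 0 0 0 0 0"

```text
t: 20.7
ee_pos: [0.6689, 0.0685, 0.1875]
orientation: [3.018, -0.088, 0.81]
ft_force: [-1.2, 0.4, 1.3]
opening: 0.007
grasp_force: 0.7
```

Request:
apply_moves --pt "0 0 0.1 0 0 0" --pt "0 0 0 0 0 0"

```text
t: 20.9
ee_pos: [0.6694, 0.0685, 0.1866]
orientation: [3.018, -0.088, 0.81]
ft_force: [-1.2, 0.1, 1.5]
opening: 0.012
grasp_force: 1.0
```

Request:
apply_moves --pt "0 0 0.1 0 0 0" --pt "0 0 0 0 0 0"

```text
t: 21.1
ee_pos: [0.6699, 0.0685, 0.1857]
orientation: [3.018, -0.088, 0.81]
ft_force: [-0.4, 0.4, 2.2]
opening: 0.005
grasp_force: 1.2
```

Request:
apply_moves --pt "0 0 0.1 0 0 0" --pt "0 0 0 0 0 0"

```text
t: 21.3
ee_pos: [0.6704, 0.0684, 0.1848]
orientation: [3.018, -0.088, 0.81]
ft_force: [-2.5, 0.5, 2.3]
opening: 0.009
grasp_force: 1.5
```

Request:
apply_moves --pt "0 0 0.1 0 0 0" --pt "0 0 0.1 0 0 0" --pt "0 0 0 0 0 0"

```text
t: 21.6
ee_pos: [0.6715, 0.0684, 0.1831]
orientation: [3.018, -0.088, 0.81]
ft_force: [-1.4, 0.5, 3.7]
opening: 0.005
grasp_force: 2.0
```

Request:
apply_moves --pt "0 0 0.1 0 0 0" --pt "0 0 0 0 0 0"

```text
t: 21.8
ee_pos: [0.6719, 0.0684, 0.1823]
orientation: [3.018, -0.088, 0.81]
ft_force: [-2.6, 0.7, 3.8]
opening: 0.006
grasp_force: 2.4
```

Request:
apply_moves --pt "0 0 0.05 0 0 0" --pt "0 0 0 0 0 0"

```text
t: 22.0
ee_pos: [0.672, 0.0684, 0.1822]
orientation: [3.018, -0.088, 0.81]
ft_force: [-4.8, 1.2, 6.0]
opening: 0.006
grasp_force: 4.1
```

Request:
apply_moves --pt "0 0 0.04 0 0 0" --pt "0 0 0 0 0 0" --pt "0 0 0 0 0 0" --pt "0 0 0 0 0 0" --pt "0 0 0 0 0 0"

```text
t: 22.5
ee_pos: [0.6721, 0.0684, 0.1821]
orientation: [3.018, -0.088, 0.81]
ft_force: [-7.0, 1.0, 8.5]
opening: -0.0
grasp_force: 5.4
```

Request:
apply_moves --pt "0 0 -0.3 0 0 0" --pt "0 0 -0.6 0 0 0" --pt "0 0 -0.8 0 0 0" --pt "0 0 -1.5 0 0 0" --pt "0 0 -3 0 0 0" --pt "0 0 -3 0 0 0" --pt "-1 0 -3 0 0 0" --pt "-1 0 -2 0 0 0" --pt "0 0 0 0 0 0" --pt "0 0 0 0 0 0" --pt "0 0 0 0 0 0"

```text
t: 23.6
ee_pos: [0.5843, 0.0734, 0.2937]
orientation: [3.018, -0.088, 0.808]
ft_force: [0.2, -0.7, -0.5]
opening: 0.004
grasp_force: 0.0
```

```bash
python3 - <<'E'
from h import *
print(r.get_state()['t'])
a=eyes.get_image('wrist'); b=eyes.get_image('scene')
cv2.imwrite('pics/w5.png',cv2.resize(np.hstack([a,b]),(800,300))[:,:,::-1])
E
```

```text
23.6
```

View pics/w5.png

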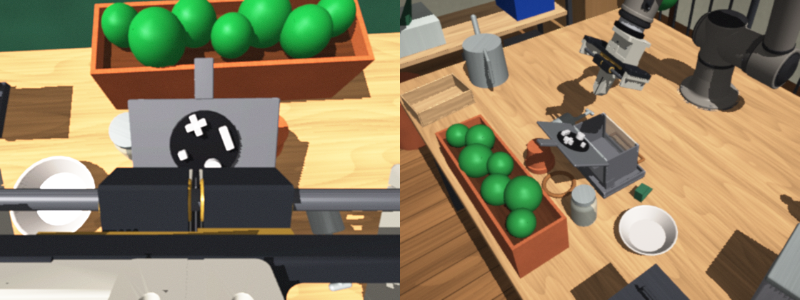

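The roof is open, with the keypad at (205,140) in the left half and (572,140) in the right. All the keys are up, the other things haven't moved, and the arm is clear.

```bash
python3 -c "
from bench import sign_off
print(sign_off())"
```

```text
the job is handed in; nothing more can be done
None
```

The job is handed in: the roof lies open on its stop, and the round, bar and cross keys were each pressed fully in that order at about 10–11 N; the square key wasn't touched.

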